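# Put three mixed-up jars back on their own mats

## Robot

A 6-joint arm with a two-finger parallel gripper is mounted at the origin on a cart in front of the work surface, level with it; the furniture and walls round the work are solid. World frame = base frame: x ahead of the robot, y to its left, z up, the work surface at z = 0. Lengths are in mm, angles in degrees, forces in N, time in s.
With the tool pointing down it reaches from about 300 to 850 mm from the base axis. Payload 4.2 kg.
Tool frame: the origin (TCP) lies midway between the tips of the shut fingers; the grasp point (between the pads) lies pinch_z behind it (pinch_z is the distance from the TCP to the grasp point, in mm); z points along the fingers, y is the line along which they close (so a half turn about z gives the same grasp; the last joint's range is limited). The gripper opens to 91 mm and grips with 3 to 60 N. Pads are 32 mm wide; open, the fingers measure 118 mm over their backs; the gripper's body (76 mm by 178 mm) begins 60 mm behind the grasp point.
Start: joints at [68.526, 18.312, 89.639, -0, 72.044, -1.146], TCP at [199.76, 539.202, 213.976] pointing down, gripper open.
Joint ranges: [-177.97, 177.97], [-48.28, 115.42], [12.27, 149.76], [-77.06, 257.06], [2.81, 150.46], [-146.56, 146.56]. Speed limits (degrees/s): [147.25, 147.25, 180, 180, 180, 180].

## Interface

Orientations are given as [roll, pitch, yaw] about the fixed x, y, z axes, in that order (R = Rz(yaw) Ry(pitch) Rx(roll)).
In Python, from workcell import state, grab_frame, job_done, masks_of, landmark_of, pinch_z gives the robot as it stands. The module is installed in compiled form; this text tells all that it offers.
- The arm moves only by the tool move_arm, never from a script. Its argument "plan" is a list of rows, each an object of numbers: "x", "y", "z": the shift along the tool's x, y, z in mm; "rx", "ry", "rz": the turn, a rotation vector about the tool's x, y, z in rad. A call has 1 to 10 rows; each row shifts and turns the commanded pose from where the row before left it, along the tool's axes as they then stand; what a row does not reach is not made up. A row lasts 1/10 s, in which the tool goes at most 50 mm and 8.59 degrees, less where a joint would pass 70% of its speed; a pose out of reach is approached as far as the arm can. A call is refused whole if a number of a shift passes 50 or a number of a turn 0.15, either way. A call with a gripper value outside its range is refused whole. "grip" is the opening, from 0 (shut) to 1 (fully open), set as the call begins (left out, the last holds). The fingers move at their own pace and stop on an object; "squeeze" is the grip in N (left out, the last holds). Time passes only in rows, so rows that do not move let the fingers close. It gives the time, the measured TCP pose, the force, the opening and the grip force at its end, in the units of the state.
- state(): the state, without advancing time (a new reading comes with each control period).
- grab_frame(name): name is "scene" or "top" or "wrist"; returns a dict with "img" (480x640x3 uint8, red, green, blue), "z_map" (480x640 float32, mm along the optical axis (not along the pixel's ray), 0 where there is no reading), "fx", "fy", "cx", "cy" (pixels), "rvec" (rotation vector, rad) and "tvec" (3), from world to camera coordinates, as OpenCV has them. Camera axes: x right, y down, z forward; pixel columns grow to the right and rows downward; lengths in mm; the calibration is good to about 2 mm. A picture is of the moment at which its call begins.
- job_done(): hands the job in; it is judged then, once.
Trained networks look in the newest picture that a camera, given by its name, has taken for a name from the list of things; names that differ only in an ending like _2 or _b are one class to them, and where a whole thing is asked for, a point or a joint stands for the part that bears it (a point fixed in the world has none). Each returns a list of dicts, best first, with "p" (0 to 1); they miss things now and then, are a little off and sometimes report something else, mostly with a low value. They report only what shows in the picture. A call takes as long as a camera call. They do not tell look-alikes from the thing itself.
- masks_of(camera, label): "pixels" (480x640 bool, what is visible of it) and "box" ([centre column, centre row, width, height] in pixels, round what is visible of it).
- landmark_of(camera, label): "point" ([column, row] in pixels: a listed point, or the origin of a listed thing).
The state is a dict: "time_s": time; "qpos": joint angles; "qvel": joint speeds; "effort": joint torques, N m; "ee_pos": TCP position; "ee_rot": TCP orientation; "force": force on the tool from outside, world axes, zero at the start; "torque": the same for the moment, N m; "gripper_width": finger opening in mm; "gripper_force": force on a finger pad.
Only numpy, scipy, OpenCV 4.12 (cv2) and the standard library are available. Lean on these libraries where they do the work, as an engineer would, in place of code of your own. Each camera call takes 0.05 s, during which the arm holds its last target. There are 200 camera calls.

## Task

The three things on the mats have been put back mixed up: move the sticky jam jar into the round steel drip dish, the tin onto the six-sided cork mat and the tall red-capped spice jar onto the square wooden mat, each upright in the middle of its own. Each mat has room for one thing only, so put one aside on the empty white chopping board meanwhile. Keep them upright, set them down without letting them drop, and leave the pepper mill, mustard jar and egg timer where they stand.

Things in the scene. Friction and masses are not known exactly. Their poses are not given: they have to be found in the camera images.
- jam_jar: Squat clear glass jam jar with red contents and a flat light-grey screw lid, round, 61 mm across, 90 mm tall, about 0.24 kg; origin at the centre of its underside, z up along its axis. The lid (top 11 mm, 60 mm across) is fixed to it; below the lid the body is 58 mm across at its widest; grip it 45 to 70 mm above its underside, with room over the lid. It starts on the square wooden mat.
- tin: Short plain cylindrical food tin with a metal top, 57 mm across, 72 mm tall, about 0.18 kg; origin at the centre of its underside, z up along its axis. It starts in the round steel dish.
- spice_jar: Tall slim spice jar with a red cap, round, 45 mm across, 106 mm tall, about 0.11 kg; origin at the centre of its underside, z up along its axis. The cap (top 21 mm) is fixed to it; the body below is 42 mm across and can be gripped 50 to 80 mm above the underside. It starts on the six-sided cork mat.
- drip_dish: Round shallow steel drip dish, 104 mm across, fixed to the worktop; origin at the centre of its underside. Its flat inner floor (about 92 mm across) is 4 mm above the worktop, its rim 8 mm. The jam jar belongs here.
- cork_mat: Six-sided (hexagonal) cork mat, 112 mm over its corners, about 97 mm over its flats, 6 mm thick, flat, fixed to the worktop; origin at the centre of its underside. The tin belongs here.
- wood_mat: Square pale wooden mat, 100 x 100 mm, 8 mm thick, flat, fixed to the worktop; origin at the centre of its underside. The spice jar belongs here.
- board: Small white plastic chopping board, 110 mm (its x) by 140 mm (its y), 8 mm thick, flat, fixed; origin at the centre of its underside. Empty at the start: the free spot. The worktop is at z = 0; wall cabinets hang over its back part (doors at x = 0.6, their handles to about 0.56, from z = 0.49 up): keep the wrist and elbow from swinging into them, carry low and in straight lines.
- pepper: Bystander: clear glass pepper mill with a steel head, 56 mm across, 123 mm tall, loose; origin at the centre of its underside. Stands behind the mats; leave it alone.
- mustard_jar: Bystander: glass mustard jar with a yellow lid, 57 mm across, 85 mm tall, loose; origin at the centre of its underside. Stands behind the mats; leave it alone.
- timer: Bystander: low round egg timer, red top on a cream base, 60 mm across, 46 mm tall, loose; origin at the centre of its underside. Stands behind the mats; leave it alone.
Not all that is in view belongs to the job. Leave any purple look-alike of the spice_jar alone. Leave any purple or turquoise look-alike of the tin alone.

How it is judged:
By the outcome, as a careful person would: the job done as asked, in the order asked, and still so for the second after the job is handed in, with the robot touching nothing.
It also fails if it takes over 109 s, if anything falls off the work surface, if the arm or the gripper's body presses on something with over 40 N, if the wrist force passes 120 N, or if a joint passes its speed limit or range.

## Working session

There is one attempt and no reset: what is moved stays moved. The work goes in short steps, Python scripts to look and compute and a tool call to move; the robot and the scene stay as the last step left them, time stands still between calls to the robot, and variables do not carry over. Pictures are saved under pics/ and viewed, at most 14 in all, crops included, and the job is handed in when it is done.

Besides the shell and the picture viewer there is one more tool, called after ">>>" as name(argument=value, ...), one argument or row to a line, values as JSON. move_arm: Moves the arm, as the interface text tells. Its arguments: {"type":"object","properties":{"plan":{"type":"array","items":{"type":"object","properties":{"x":{"type":"number"},"y":{"type":"number"},"z":{"type":"number"},"rx":{"type":"number"},"ry":{"type":"number"},"rz":{"type":"number"}}}},"grip":{"type":"number"},"squeeze":{"type":"number"}},"required":["plan"]}

```bash
mkdir -p pics; ls; cat > h.py <<'E'
from workcell import *
import numpy as np, cv2
def cam(f):
    R=cv2.Rodrigues(np.array(f["rvec"],float))[0]; t=np.array(f["tvec"],float).ravel(); return R,t
def ray(f,px):
    R,t=cam(f); d=np.array([(px[0]-f["cx"])/f["fx"],(px[1]-f["cy"])/f["fy"],1.]); return -R.T@t, R.T@d
def at_z(f,px,z):
    o,d=ray(f,px); return o+d*(z-o[2])/d[2]
def cloud(f):
    R,t=cam(f); v,u=np.mgrid[:480,:640]; Z=f["z_map"].astype(float)
    P=np.stack([(u-f["cx"])/f["fx"]*Z,(v-f["cy"])/f["fy"]*Z,Z],-1)
    return (P-t)@R
def save(f,n): cv2.imwrite("pics/"+n,f["img"][:,:,::-1])
E
python3 - <<'E'
from h import *
s=state(); print(s, pinch_z)
for c in ("scene","top","wrist"):
    f=grab_frame(c); save(f,c+"0.png"); C=cloud(f)
    print(c, ray(f,(320,240)))
    for n in "jam_jar tin spice_jar drip_dish cork_mat wood_mat board pepper mustard_jar timer".split():
        for m in masks_of(c,n)[:4]:
            if m["p"]<.2: continue
            k=m["pixels"]&(f["z_map"]>0); P=C[k]
            if len(P)<20: continue
            zt=np.percentile(P[:,2],97); top=P[P[:,2]>zt-6]
            lo=np.percentile(top,3,0);hi=np.percentile(top,97,0)
            print(n,round(m["p"],2),np.round(m["box"]),"ztop",round(zt),"mid",np.round((lo+hi)/2),"ext",np.round(hi-lo))
E
```

```text
pics
{'time_s': 0.0, 'qpos': array([ 6.85265135e+01,  1.83498850e+01,  8.97071526e+01, -2.89821706e-03,
        7.20428038e+01, -1.14593656e+00]), 'qvel': array([-0.00566114, -0.03164611,  0.01232309,  0.02038804,  0.01574232,
       -0.14509313]), 'effort': array([ 4.54175824e-04, -4.12460411e+01, -2.31977051e+01,  7.27524748e-02,
        4.56566561e-02, -1.40159282e-04]), 'ee_pos': array([199.5754534 , 538.71073746, 213.13282157]), 'ee_rot': array([-1.79900123e+02,  7.58192566e-04,  1.59673347e+02]), 'force': array([0.21257192, 1.00450221, 0.71962458]), 'torque': array([-0.06054954,  0.02374839, -0.03610697]), 'gripper_force': 0.0, 'gripper_width': 91.10270428298416} 18.8
scene (array([  -46.67318143, -1126.71920716,   596.41228092]), array([ 0.41004168,  0.81681692, -0.40601574]))
jam_jar 0.94 [323. 250.  27.  44.] ztop 99 mid [468. -97.  97.] ext [49. 52.  6.]
tin 0.95 [232. 196.  20.  24.] ztop 71 mid [419. 407.  69.] ext [50. 58.  6.]
tin 0.73 [272. 202.  20.  29.] ztop 75 mid [507. 301.  73.] ext [51. 54.  7.]
tin 0.56 [256. 191.  16.  30.] ztop 72 mid [504. 391.  70.] ext [ 5
[... 2032 characters left out ...]
79.] ext [50. 44.  8.]
wood_mat 0.81 [331. 251.  31.  36.] ztop 58 mid [471. -94.  81.] ext [57. 57. 47.]
board 0.7 [263. 250.  55.  47.] ztop 16 mid [476. 115.  14.] ext [112. 132.   7.]
board 0.53 [200. 237.  22.  27.] ztop 81 mid [504. 302.  79.] ext [50. 48.  8.]
pepper 0.8 [238. 205.  20.  22.] ztop 130 mid [603. 186. 128.] ext [45. 42.  8.]
mustard_jar 0.67 [370. 206.  19.  26.] ztop 92 mid [ 607. -214.   90.] ext [46. 45.  8.]
timer 0.82 [306. 208.  20.  20.] ztop 53 mid [608. -17.  51.] ext [43. 42.  7.]
wrist (array([122.19349622, 568.5518223 , 384.32770419]), array([ 0.27433474, -0.10643175, -0.95573599]))
tin 0.8 [277. 427.  56.  50.] ztop 65 mid [398. 418.  64.] ext [14. 31. 10.]
```

View pics/scene0.png

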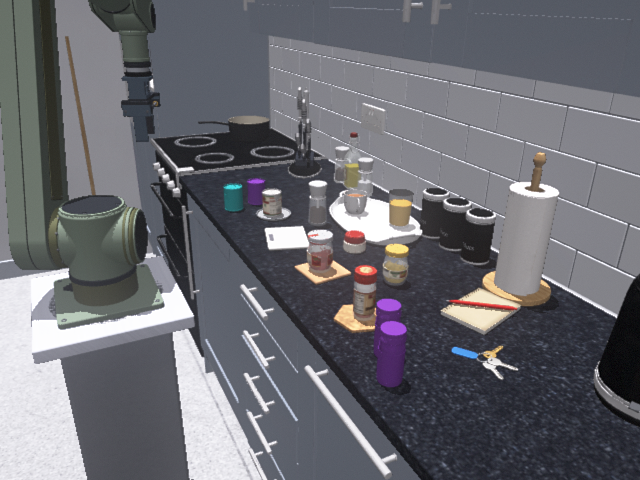

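View pics/top0.png

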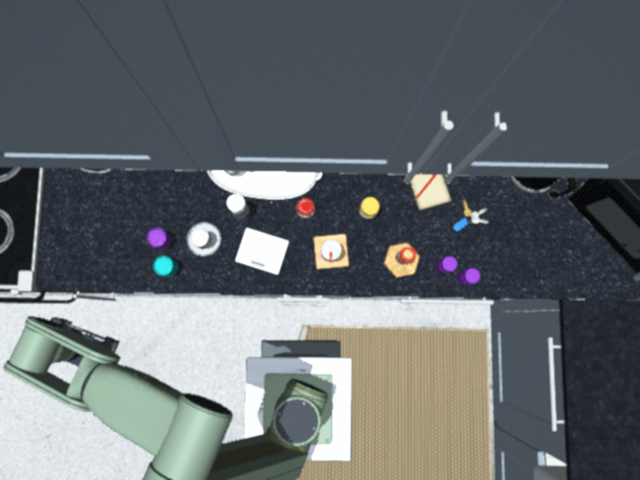

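>>> move_arm(
  plan=[
    {"rz": 0.15},
    {"rz": 0.15},
    {"rz": 0.15},
    {"rz": 0.15},
    {"rz": 0.15},
    {"rz": 0.15},
    {"rz": 0.15},
    {"rz": 0.15},
    {"rz": 0.0162},
    {},
  ],
)

```text
schema error: expected keys x, y, z, rx, ry, rz
```

>>> move_arm(
  plan=[
    {"x": -15,"y": 15},
    {"x": -30,"y": 35},
    {"x": -32,"y": 40},
    {"x": -32,"y": 40},
    {"x": -32,"y": 40},
    {"x": -32,"y": 40},
    {"x": -32,"y": 40},
    {"x": -25,"y": 30},
    {"x": -15,"y": 15},
    {"x": -5,"y": 7},
  ],
)

```text
schema error: expected keys x, y, z, rx, ry, rz
```

```bash
cat >> h.py <<'E'
def look(c,names):
    f=grab_frame(c); C=cloud(f)
    for n in names:
        for m in masks_of(c,n)[:2]:
            if m["p"]<.3: continue
            P=C[m["pixels"]&(f["z_map"]>0)]
            if len(P)<20: continue
            zt=np.percentile(P[:,2],95); top=P[P[:,2]>zt-5]
            lo=np.percentile(top,1,0);hi=np.percentile(top,99,0)
            h=cv2.minEnclosingCircle(top[(abs(top-top.mean(0))<60).all(1)][:,:2].astype(np.float32))
            print(n,round(m["p"],2),np.round(m["box"]),"ztop",round(zt,1),"mid",np.round((lo+hi)/2,1),"ext",np.round(hi-lo,1),"circ",np.round(h[0],1),round(h[1],1))
    return f,C
E
python3 - <<'E'
from h import *
s=state(); print(s["time_s"],s["ee_pos"],s["ee_rot"],s["qpos"])
f,C=look("wrist",["tin","drip_dish","board","jam_jar"]); save(f,"w1.png"); print(f["fx"],ray(f,(320,240)))
E
```

```text
1.65 [199.7894064  539.19629036 213.98486579] [1.79994756e+02 1.25321420e-03 1.59672194e+02] [ 6.85234457e+01  1.83118600e+01  8.96377421e+01 -1.20659291e-03
  7.20451298e+01 -1.14837685e+00]
tin 0.76 [277. 424.  58.  49.] ztop 63.8 mid [399.4 417.2  63.6] ext [17.7 36.   9.1] circ [402.7 416.2] 21.7
408.7333389942437 (array([122.19393967, 568.55303942, 384.32358831]), array([ 0.27433191, -0.10643841, -0.95573606]))
```

View pics/w1.png

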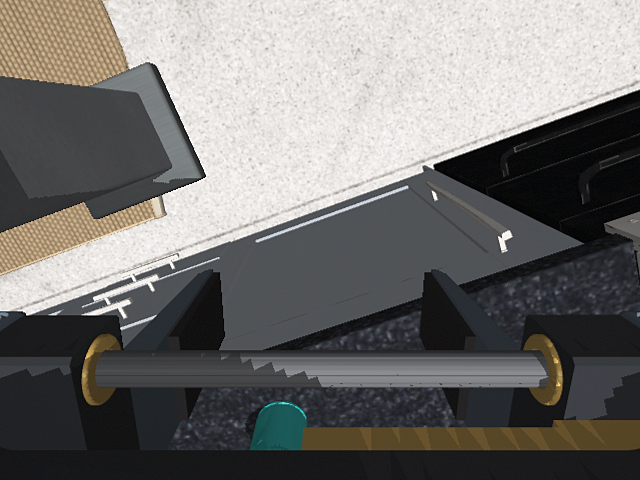

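>>> move_arm(
  plan=[
    {"x": 0,"y": 0,"z": 0,"rx": 0,"ry": 0,"rz": 0.15},
    {"x": 0,"y": 0,"z": 0,"rx": 0,"ry": 0,"rz": 0.15},
    {"x": 0,"y": 0,"z": 0,"rx": 0,"ry": 0,"rz": 0.15},
    {"x": 0,"y": 0,"z": 0,"rx": 0,"ry": 0,"rz": 0.15},
    {"x": 0,"y": 0,"z": 0,"rx": 0,"ry": 0,"rz": 0.15},
    {"x": 0,"y": 0,"z": 0,"rx": 0,"ry": 0,"rz": 0.15},
    {"x": 0,"y": 0,"z": 0,"rx": 0,"ry": 0,"rz": 0.15},
    {"x": 0,"y": 0,"z": 0,"rx": 0,"ry": 0,"rz": 0.15},
    {"x": 0,"y": 0,"z": 0,"rx": 0,"ry": 0,"rz": 0.016},
  ],
)

```text
time_s: 2.8
ee_pos: [199.8, 539.2, 214.0]
ee_rot: [180.0, -0.0, 90.0]
force: [0.4, -0.4, -0.0]
gripper_width: 91.1
gripper_force: 0.0
```

>>> move_arm(
  plan=[
    {"x": -15,"y": 15,"z": 0,"rx": 0,"ry": 0,"rz": 0},
    {"x": -30,"y": 35,"z": 0,"rx": 0,"ry": 0,"rz": 0},
    {"x": -32,"y": 40,"z": 0,"rx": 0,"ry": 0,"rz": 0},
    {"x": -32,"y": 40,"z": 0,"rx": 0,"ry": 0,"rz": 0},
    {"x": -32,"y": 40,"z": 0,"rx": 0,"ry": 0,"rz": 0},
    {"x": -32,"y": 40,"z": 0,"rx": 0,"ry": 0,"rz": 0},
    {"x": -32,"y": 40,"z": 0,"rx": 0,"ry": 0,"rz": 0},
    {"x": -30,"y": 30,"z": 0,"rx": 0,"ry": 0,"rz": 0},
    {"x": -20,"y": 20,"z": 0,"rx": 0,"ry": 0,"rz": 0},
    {"x": 0,"y": 5,"z": 0,"rx": 0,"ry": 0,"rz": 0},
  ],
)

```text
time_s: 3.8
ee_pos: [502.0, 285.5, 213.8]
ee_rot: [180.0, 0.0, 89.9]
force: [-0.6, 0.7, 0.2]
gripper_width: 91.5
gripper_force: 0.0
```

```bash

python3 - <<'E'
from h import *
s=state(); print(s["time_s"],s["ee_pos"],s["ee_rot"],s["qpos"])
f,C=look("wrist",["tin","drip_dish","board","jam_jar"]); save(f,"w2.png"); print(f["fx"],ray(f,(320,240)))
E
```

```text
3.8 [502.00854923 285.48001875 213.83363542] [1.79970262e+02 4.38729203e-02 8.99089072e+01] [ 2.85154814e+01  1.85421438e+01  8.93190257e+01 -5.54286983e-02
  7.21337364e+01  2.86235658e+01]
tin 0.8 [327. 195.  75.  87.] ztop 75.3 mid [506.7 306.1  73.5] ext [52.8 53.5  5.6] circ [506.8 305.9] 28.6
tin 0.56 [324.  35.  81.  71.] ztop 71.3 mid [504.2 425.4  69.6] ext [53.3 36.8  5.6] circ [504.  433.1] 28.4
drip_dish 0.87 [330. 188. 111. 111.] ztop 8.0 mid [509.6 303.2  39. ] ext [99.2 99.6 72. ] circ [509.7 302.8] 51.8
board 0.88 [300. 355. 134. 135.] ztop 8.7 mid [477.1 124.    7.1] ext [127.5 151.6   4.4] circ [477.9 126.2] 78.1
408.7333389942437 (array([502.8142337 , 369.48439903, 384.13897267]), array([-0.00453815, -0.29506808, -0.95547516]))
```

View pics/w2.png

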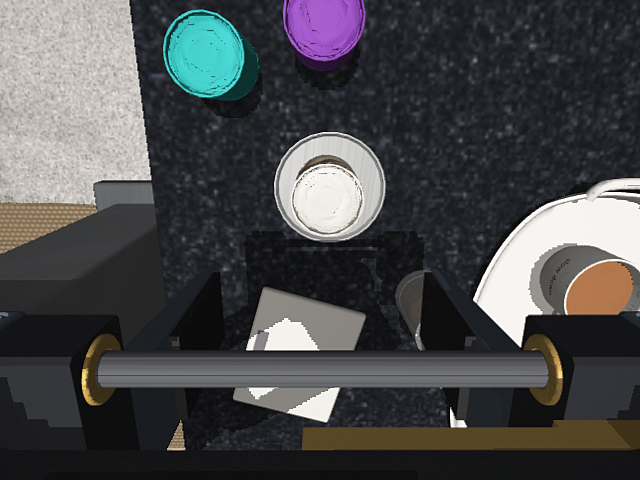

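>>> move_arm(
  plan=[
    {"x": 10,"y": 3,"z": 5,"rx": 0,"ry": 0,"rz": 0},
    {"x": 8.5,"y": 2.5,"z": 25,"rx": 0,"ry": 0,"rz": 0.002},
    {"x": 0,"y": 0,"z": 35,"rx": 0,"ry": 0,"rz": 0},
    {"x": 0,"y": 0,"z": 35,"rx": 0,"ry": 0,"rz": 0},
    {"x": 0,"y": 0,"z": 30,"rx": 0,"ry": 0,"rz": 0},
    {"x": 0,"y": 0,"z": 20,"rx": 0,"ry": 0,"rz": 0},
    {"x": 0,"y": 0,"z": 15,"rx": 0,"ry": 0,"rz": 0},
    {"x": 0,"y": 0,"z": 10,"rx": 0,"ry": 0,"rz": 0},
    {"x": 0,"y": 0,"z": 9,"rx": 0,"ry": 0,"rz": 0},
    {"x": 0,"y": 0,"z": 0,"rx": 0,"ry": 0,"rz": 0},
  ],
)

```text
time_s: 5.05
ee_pos: [504.7, 306.8, 29.0]
ee_rot: [-179.9, 0.0, 89.9]
force: [0.3, -0.9, 0.8]
gripper_width: 91.1
gripper_force: 0.0
```

>>> move_arm(
  plan=[
    {"x": 0,"y": 0,"z": 0,"rx": 0,"ry": 0,"rz": 0},
    {"x": 0,"y": 0,"z": 0,"rx": 0,"ry": 0,"rz": 0},
    {"x": 0,"y": 0,"z": 0,"rx": 0,"ry": 0,"rz": 0},
    {"x": 0,"y": 0,"z": 0,"rx": 0,"ry": 0,"rz": 0},
    {"x": 0,"y": 0,"z": 0,"rx": 0,"ry": 0,"rz": 0},
    {"x": 0,"y": 0,"z": 0,"rx": 0,"ry": 0,"rz": 0},
    {"x": 0,"y": 0,"z": 0,"rx": 0,"ry": 0,"rz": 0},
    {"x": 0,"y": 0,"z": 0,"rx": 0,"ry": 0,"rz": 0},
  ],
  grip=0.5,
  squeeze=20,
)

```text
time_s: 5.85
ee_pos: [505.8, 306.6, 30.4]
ee_rot: [180.0, -0.0, 89.9]
force: [0.9, 0.2, 3.6]
gripper_width: 56.8
gripper_force: 20.0
```

>>> move_arm(
  plan=[
    {"x": 0,"y": 0,"z": -5,"rx": 0,"ry": 0,"rz": 0},
    {"x": 0,"y": 0,"z": -15,"rx": 0,"ry": 0,"rz": 0},
    {"x": 0,"y": 0,"z": -20,"rx": 0,"ry": 0,"rz": 0},
    {"x": -10,"y": -1,"z": -10,"rx": 0,"ry": 0,"rz": 0},
    {"x": -20,"y": -4,"z": 0,"rx": 0,"ry": 0,"rz": 0},
    {"x": -30,"y": -5,"z": 0,"rx": 0,"ry": 0,"rz": 0},
    {"x": -35,"y": -6,"z": 0,"rx": 0,"ry": 0,"rz": 0},
    {"x": -35,"y": -6,"z": 0,"rx": 0,"ry": 0,"rz": 0},
    {"x": -30,"y": -5,"z": 0,"rx": 0,"ry": 0,"rz": 0},
    {"x": -20,"y": -3,"z": 0,"rx": 0,"ry": 0,"rz": 0},
  ],
  squeeze=25,
)

```text
time_s: 6.85
ee_pos: [473.3, 124.0, 79.5]
ee_rot: [-179.9, 0.1, 89.8]
force: [0.3, -0.3, -1.9]
gripper_width: 57.2
gripper_force: 25.0
```

>>> move_arm(
  plan=[
    {"x": -10,"y": -1,"z": 0,"rx": 0,"ry": 0,"rz": 0},
    {"x": 0,"y": 0,"z": 0,"rx": 0,"ry": 0,"rz": 0},
    {"x": 0,"y": 0,"z": 0,"rx": 0,"ry": 0,"rz": 0},
  ],
)

```text
time_s: 7.15
ee_pos: [474.3, 117.0, 79.9]
ee_rot: [180.0, -0.0, 89.9]
force: [0.2, -0.2, -1.8]
gripper_width: 57.1
gripper_force: 25.0
```

```bash

python3 - <<'E'
from h import *
s=state(); print(s["time_s"],s["ee_pos"],s["ee_rot"],s["force"],s["gripper_width"])
f,C=look("wrist",["tin","drip_dish","board"]); 
f,C=look("scene",["tin","drip_dish","board"]); save(f,"s3.png")
E
```

```text
7.15 [474.34071593 116.96217226  79.94436807] [ 1.79980561e+02 -3.11412630e-02  8.98668247e+01] [ 0.224772   -0.17134215 -1.7917935 ] 57.09253447447494
tin 0.68 [322. 328. 158. 199.] ztop 124.8 mid [475.2 116.9 123. ] ext [49.7 54.5  5.3] circ [474.4 119.2] 31.9
drip_dish 0.82 [388.   9.  93.  17.] ztop 8.2 mid [509.8 255.4   6.1] ext [45.2  7.6  5.7] circ [509.6 258.2] 24.5
board 0.58 [332. 204. 221. 182.] ztop 8.7 mid [480.3 149.8   7.4] ext [121.   95.    3.5] circ [478.8 141.8] 69.3
tin 0.87 [233. 197.  22.  22.] ztop 70.5 mid [419.9 406.8  69.2] ext [55.  59.1  6.8] circ [420. 407.] 33.1
tin 0.86 [289. 211.  24.  33.] ztop 123.8 mid [474.8 113.8 122.8] ext [51.7 59.9  7.7] circ [473.3 114.1] 32.9
drip_dish 0.44 [268. 214.  19.  18.] ztop 7.0 mid [487.5 303.4   5.8] ext [56.2 99.7  7.3] circ [500.7 304.2] 52.3
board 0.96 [289. 238.  46.  24.] ztop 9.9 mid [474.1 115.7   7.9] ext [127.  147.5   5.8] circ [473.2 114.8] 79.5
board 0.72 [366. 294.  22.  54.] ztop 112.8 mid [ 458.5 -319.6  111.4] ext [38.6 42.4  5.7] circ [ 460.6 -319.7] 22.7
```

>>> move_arm(
  plan=[
    {"x": 0,"y": 0,"z": 8,"rx": 0,"ry": 0,"rz": 0},
    {"x": 0,"y": 0,"z": 12,"rx": 0,"ry": 0,"rz": 0},
    {"x": 0,"y": 0,"z": 10,"rx": 0,"ry": 0,"rz": 0},
    {"x": 0,"y": 0,"z": 7,"rx": 0,"ry": 0,"rz": 0},
    {"x": 0,"y": 0,"z": 4,"rx": 0,"ry": 0,"rz": 0},
    {"x": 0,"y": 0,"z": 2,"rx": 0,"ry": 0,"rz": 0},
    {"x": 0,"y": 0,"z": 1,"rx": 0,"ry": 0,"rz": 0},
    {"x": 0,"y": 0,"z": 0,"rx": 0,"ry": 0,"rz": 0},
    {"x": 0,"y": 0,"z": 0,"rx": 0,"ry": 0,"rz": 0},
  ],
)

```text
time_s: 8.45
ee_pos: [474.4, 116.7, 36.3]
ee_rot: [180.0, -0.0, 89.9]
force: [-0.9, 0.4, -1.8]
gripper_width: 56.9
gripper_force: 25.0
```

>>> move_arm(
  plan=[
    {"x": 0,"y": 0,"z": 0.5,"rx": 0,"ry": 0,"rz": 0},
    {"x": 0,"y": 0,"z": 0,"rx": 0,"ry": 0,"rz": 0},
  ],
)

```text
time_s: 8.65
ee_pos: [474.2, 116.6, 35.6]
ee_rot: [180.0, -0.0, 89.9]
force: [-0.0, -0.5, -1.8]
gripper_width: 57.2
gripper_force: 25.0
```

Still unsupported (force −1.8 N is its weight); lower in small steps.

>>> move_arm(
  plan=[
    {"x": 0,"y": 0,"z": 0.5,"rx": 0,"ry": 0,"rz": 0},
    {"x": 0,"y": 0,"z": 0.3,"rx": 0,"ry": 0,"rz": 0},
    {"x": 0,"y": 0,"z": 0,"rx": 0,"ry": 0,"rz": 0},
  ],
)

```text
time_s: 8.95
ee_pos: [474.1, 116.6, 34.6]
ee_rot: [-180.0, -0.0, 89.9]
force: [-0.0, -0.9, -2.0]
gripper_width: 56.9
gripper_force: 25.0
```

>>> move_arm(
  plan=[
    {"x": 0,"y": 0,"z": 0.4,"rx": 0,"ry": 0,"rz": 0},
    {"x": 0,"y": 0,"z": 0,"rx": 0,"ry": 0,"rz": 0},
  ],
)

```text
time_s: 9.15
ee_pos: [474.2, 116.6, 34.4]
ee_rot: [180.0, -0.0, 89.9]
force: [-0.3, -1.0, -0.3]
gripper_width: 57.1
gripper_force: 25.0
```

>>> move_arm(
  plan=[
    {"x": 0,"y": 0,"z": 0,"rx": 0,"ry": 0,"rz": 0},
    {"x": 0,"y": 0,"z": 0,"rx": 0,"ry": 0,"rz": 0},
    {"x": 0,"y": 0,"z": 0,"rx": 0,"ry": 0,"rz": 0},
    {"x": 0,"y": 0,"z": 0,"rx": 0,"ry": 0,"rz": 0},
    {"x": 0,"y": 0,"z": 0,"rx": 0,"ry": 0,"rz": 0},
    {"x": 0,"y": 0,"z": -10,"rx": 0,"ry": 0,"rz": 0},
    {"x": 0,"y": 0,"z": -25,"rx": 0,"ry": 0,"rz": 0},
    {"x": 0,"y": 0,"z": -40,"rx": 0,"ry": 0,"rz": 0},
    {"x": 0,"y": 0,"z": -40,"rx": 0,"ry": 0,"rz": 0},
    {"x": -10,"y": 0,"z": -40,"rx": 0,"ry": 0,"rz": 0},
  ],
  grip=1,
)

```text
time_s: 10.15
ee_pos: [473.9, 107.1, 191.6]
ee_rot: [179.9, -0.0, 89.9]
force: [1.0, 0.2, 0.3]
gripper_width: 91.4
gripper_force: 0.0
```

>>> move_arm(
  plan=[
    {"x": -25,"y": 0,"z": -25,"rx": 0,"ry": 0,"rz": 0},
    {"x": -40,"y": 0,"z": 0,"rx": 0,"ry": 0,"rz": 0},
    {"x": -45,"y": 0,"z": 0,"rx": 0,"ry": 0,"rz": 0},
    {"x": -45,"y": 0,"z": 0,"rx": 0,"ry": 0,"rz": 0},
    {"x": -35,"y": -2,"z": 0,"rx": 0,"ry": 0,"rz": 0},
    {"x": -20,"y": -2,"z": 0,"rx": 0,"ry": 0,"rz": 0},
    {"x": -10,"y": -2,"z": 0,"rx": 0,"ry": 0,"rz": 0},
    {"x": 0,"y": 0,"z": 0,"rx": 0,"ry": 0,"rz": 0},
    {"x": 0,"y": 0,"z": 0,"rx": 0,"ry": 0,"rz": 0},
  ],
)

```text
time_s: 11.05
ee_pos: [467.6, -112.7, 214.5]
ee_rot: [180.0, -0.0, 89.9]
force: [0.1, -0.1, 1.0]
gripper_width: 91.2
gripper_force: 0.0
```

```bash

python3 - <<'E'
from h import *
s=state(); print(s["time_s"],s["ee_pos"],s["ee_rot"],s["force"],s["qpos"])
f,C=look("wrist",["jam_jar","wood_mat","tin"]); save(f,"w4.png")
f,C=look("scene",["tin"])
f,C=look("top",["drip_dish"])
E
```

```text
11.05 [ 467.61293687 -112.6826584   214.46304427] [ 1.79983395e+02 -3.93211649e-02  8.98934914e+01] [ 0.10771963 -0.13266742  1.00124227] [-1.49479944e+01  9.79888451e+00  1.01257742e+02  4.52884162e-02
  6.89374010e+01 -1.48577540e+01]
jam_jar 0.59 [328. 198.  84.  94.] ztop 98.8 mid [471.9 -90.3  97.1] ext [55.1 55.3  4.4] circ [472.  -90.8] 30.1
wood_mat 0.78 [331. 183. 117. 117.] ztop 8.9 mid [477.7 -94.1  49. ] ext [102.8 102.   88.5] circ [477.9 -94.8] 68.9
tin 0.55 [327.  16. 102.  30.] ztop 8.7 mid [475.4  50.7   6.8] ext [74.6 20.3  5.2] circ [473.6  61.3] 41.6
tin 0.87 [256. 192.  17.  27.] ztop 69.8 mid [502.6 430.3  69.1] ext [51.6 63.5  7.9] circ [505.3 428.2] 34.4
tin 0.77 [287. 225.  22.  31.] ztop 78.3 mid [474.3 112.5  77.3] ext [53.5 55.5  7.7] circ [474.5 112.5] 32.4
drip_dish 0.8 [204. 240.  31.  36.] ztop 11.1 mid [510.6 299.2  11. ] ext [92.8 92.   9.8] circ [509.  299.1] 50.0
```

View pics/w4.png

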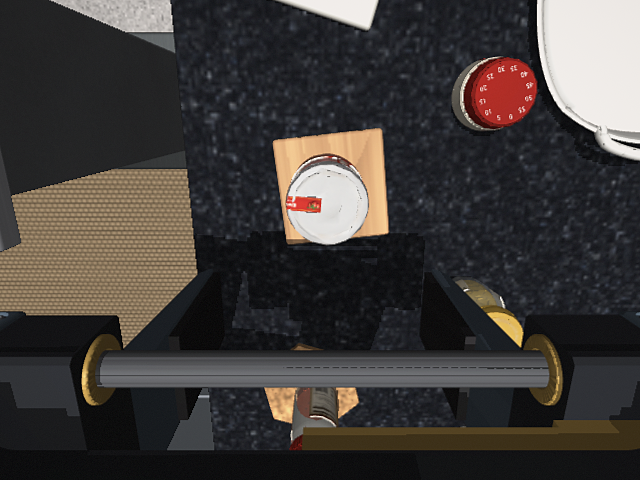

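>>> move_arm(
  plan=[
    {"x": 10,"y": 1.5,"z": 5,"rx": 0,"ry": 0,"rz": 0},
    {"x": 10.5,"y": 1.5,"z": 25,"rx": 0,"ry": 0,"rz": 0.002},
    {"x": 0,"y": 0,"z": 35,"rx": 0,"ry": 0,"rz": 0},
    {"x": 0,"y": 0,"z": 35,"rx": 0,"ry": 0,"rz": 0},
    {"x": 0,"y": 0,"z": 30,"rx": 0,"ry": 0,"rz": 0},
    {"x": 0,"y": 0,"z": 20,"rx": 0,"ry": 0,"rz": 0},
    {"x": 0,"y": 0,"z": 12,"rx": 0,"ry": 0,"rz": 0},
    {"x": 0,"y": 0,"z": 6,"rx": 0,"ry": 0,"rz": 0},
    {"x": 0,"y": 0,"z": 0,"rx": 0,"ry": 0,"rz": 0},
    {"x": 0,"y": 0,"z": 0,"rx": 0,"ry": 0,"rz": 0},
  ],
)

```text
time_s: 12.45
ee_pos: [471.2, -92.7, 46.7]
ee_rot: [179.9, 0.0, 89.8]
force: [0.1, -1.0, 0.5]
gripper_width: 91.4
gripper_force: 0.0
```

>>> move_arm(
  plan=[
    {"x": 0,"y": 0,"z": 0,"rx": 0,"ry": 0,"rz": 0},
    {"x": 0,"y": 0,"z": 0,"rx": 0,"ry": 0,"rz": 0},
    {"x": 0,"y": 0,"z": 0,"rx": 0,"ry": 0,"rz": 0},
    {"x": 0,"y": 0,"z": 0,"rx": 0,"ry": 0,"rz": 0},
    {"x": 0,"y": 0,"z": 0,"rx": 0,"ry": 0,"rz": 0},
    {"x": 0,"y": 0,"z": 0,"rx": 0,"ry": 0,"rz": 0},
    {"x": 0,"y": 0,"z": 0,"rx": 0,"ry": 0,"rz": 0},
    {"x": 0,"y": 0,"z": 0,"rx": 0,"ry": 0,"rz": 0},
  ],
  grip=0.5,
  squeeze=30,
)

```text
time_s: 13.25
ee_pos: [471.0, -92.9, 46.4]
ee_rot: [180.0, 0.0, 89.8]
force: [0.5, 0.6, 2.7]
gripper_width: 59.6
gripper_force: 30.0
```

>>> move_arm(
  plan=[
    {"x": 0,"y": 0,"z": -3,"rx": 0,"ry": 0,"rz": 0},
    {"x": 0,"y": 0,"z": -5,"rx": 0,"ry": 0,"rz": 0},
    {"x": 0,"y": 0,"z": -10,"rx": 0,"ry": 0,"rz": 0},
    {"x": 0,"y": 0,"z": -10,"rx": 0,"ry": 0,"rz": 0},
    {"x": 0,"y": 0,"z": 0,"rx": 0,"ry": 0,"rz": 0},
  ],
)

```text
time_s: 13.75
ee_pos: [471.9, -93.2, 76.0]
ee_rot: [179.8, 0.0, 89.8]
force: [0.9, 0.3, -2.0]
gripper_width: 59.9
gripper_force: 30.0
```

```bash

python3 - <<'E'
from h import *
s=state(); print(s["time_s"],s["ee_pos"],s["ee_rot"],s["force"],s["torque"],s["gripper_width"])
f,C=look("wrist",["jam_jar","wood_mat"])
f,C=look("scene",["jam_jar","wood_mat"]); cv2.imwrite("pics/s5.png",cv2.resize(f["img"][160:320,220:440,::-1],None,fx=3,fy=3))
E
```

```text
13.75 [471.92965232 -93.17389956  75.98760488] [1.79790740e+02 4.03485707e-02 8.97686004e+01] [ 0.89580182  0.33015942 -1.95023495] [-0.05986172  0.00096807 -0.08741249] 59.86972338409876
jam_jar 0.77 [322. 326. 174. 206.] ztop 128.1 mid [472.4 -88.2 126.2] ext [52.1 52.5  5.2] circ [472.3 -88.2] 32.0
wood_mat 0.69 [324. 220. 175. 109.] ztop 8.6 mid [476.1 -72.3   7. ] ext [99.  59.6  4.3] circ [476.3 -78. ] 58.6
jam_jar 0.58 [323. 240.  23.  45.] ztop 126.5 mid [471.1 -95.4 124.7] ext [51.6 56.2  6. ] circ [471.9 -95.6] 33.3
wood_mat 0.77 [322. 273.  55.  23.] ztop 9.7 mid [ 475.9 -102.6    7.6] ext [98.6 96.1  5.5] circ [ 474.  -100.3] 66.8
```

View pics/s5.png

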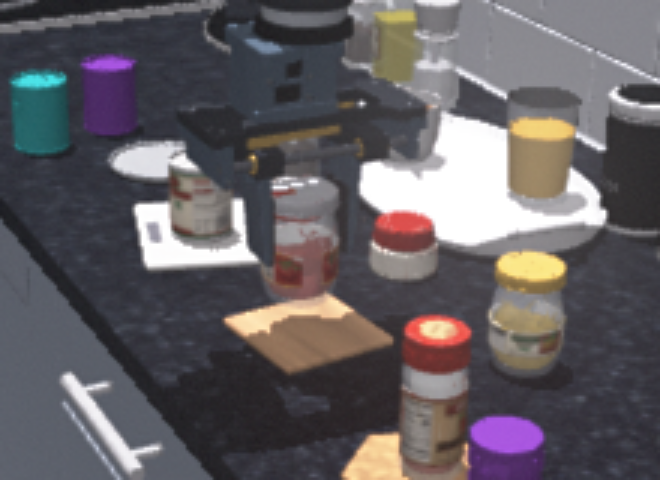

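>>> move_arm(
  plan=[
    {"x": 0,"y": 0,"z": -10,"rx": 0,"ry": 0,"rz": 0},
    {"x": 0,"y": 0,"z": -20,"rx": 0,"ry": 0,"rz": 0},
    {"x": 0,"y": 0,"z": -20,"rx": 0,"ry": 0,"rz": 0},
    {"x": 5,"y": 0,"z": -15,"rx": 0,"ry": 0,"rz": 0},
    {"x": 15,"y": 1,"z": 0,"rx": 0,"ry": 0,"rz": 0},
    {"x": 25,"y": 2,"z": 0,"rx": 0,"ry": 0,"rz": 0},
    {"x": 30,"y": 3,"z": 0,"rx": 0,"ry": 0,"rz": 0},
    {"x": 30,"y": 3,"z": 0,"rx": 0,"ry": 0,"rz": 0},
    {"x": 30,"y": 3,"z": 0,"rx": 0,"ry": 0,"rz": 0},
    {"x": 30,"y": 3,"z": 0,"rx": 0,"ry": 0,"rz": 0},
  ],
)

```text
time_s: 15.05
ee_pos: [486.4, 73.2, 139.9]
ee_rot: [180.0, -0.0, 89.8]
force: [0.5, 0.5, -2.5]
gripper_width: 59.9
gripper_force: 30.0
```

>>> move_arm(
  plan=[
    {"x": 30,"y": 3,"z": 0,"rx": 0,"ry": 0,"rz": 0},
    {"x": 30,"y": 3,"z": 0,"rx": 0,"ry": 0,"rz": 0},
    {"x": 30,"y": 3,"z": 0,"rx": 0,"ry": 0,"rz": 0},
    {"x": 30,"y": 3,"z": 0,"rx": 0,"ry": 0,"rz": 0},
    {"x": 30,"y": 3,"z": 0,"rx": 0,"ry": 0,"rz": 0},
    {"x": 30,"y": 3,"z": 0,"rx": 0,"ry": 0,"rz": 0},
    {"x": 25,"y": 2,"z": 0,"rx": 0,"ry": 0,"rz": 0},
    {"x": 15,"y": 2,"z": 0,"rx": 0,"ry": 0,"rz": 0},
    {"x": 7,"y": 1,"z": 0,"rx": 0,"ry": 0,"rz": 0},
    {"x": 0,"y": 0,"z": 0,"rx": 0,"ry": 0,"rz": 0},
  ],
)

```text
time_s: 16.05
ee_pos: [510.3, 299.1, 139.2]
ee_rot: [-180.0, 0.0, 89.8]
force: [-0.6, -0.3, -1.5]
gripper_width: 59.4
gripper_force: 30.0
```

```bash

python3 - <<'E'
from h import *
s=state(); print(s["time_s"],s["ee_pos"],s["ee_rot"],s["force"],s["torque"],s["gripper_width"])
f,C=look("wrist",["jam_jar","drip_dish","tin"])
f,C=look("scene",["jam_jar","drip_dish","tin"])
f,C=look("top",["jam_jar","drip_dish"])
E
```

```text
16.05 [510.28374105 299.10671934 139.24842914] [-1.79993834e+02  1.76282749e-02  8.98117999e+01] [-0.62435385 -0.28189645 -1.4626231 ] [-0.0986267   0.03894903 -0.00780642] 59.38836955618085
jam_jar 0.9 [323. 327. 172. 200.] ztop 191.3 mid [510.9 304.  189.3] ext [52.  52.6  5.1] circ [510.8 301.4] 30.2
drip_dish 0.82 [321. 207. 136. 104.] ztop 7.3 mid [509.7 316.9   5.3] ext [98.1 70.6  5.9] circ [509.8 303.1] 51.6
tin 0.83 [162.  62. 133. 114.] ztop 71.3 mid [419.9 409.9  69.5] ext [53.8 53.   5.5] circ [419.9 409.9] 28.7
tin 0.66 [310.  41. 107.  83.] ztop 71.3 mid [504.3 423.3  69.6] ext [53.5 33.1  5.5] circ [504.2 433.2] 28.3
jam_jar 0.61 [274. 168.  19.  40.] ztop 191.2 mid [510.9 296.6 189.7] ext [51.5 60.9  6. ] circ [511.2 296.1] 32.8
drip_dish 0.49 [270. 212.  23.  15.] ztop 7.6 mid [504.2 245.5  40.8] ext [ 89.5 214.3  76.3] circ [509.6 302.6] 55.5
tin 0.98 [257. 190.  19.  26.] ztop 70.8 mid [503.5 427.9  70.6] ext [53.3 65.1  8.8] circ [505.4 427.9] 34.2
tin 0.72 [288. 226.  22.  31.] ztop 78.3 mid [474.6 113.2  77. ] ext [53.5 57.6  7. ] circ [476.1 112.8] 33.4
jam_jar 0.58 [406. 258.  21.  15.] ztop 118.4 mid [ 457.7 -320.9  117.4] ext [38.4 41.3  7.9] circ [ 458.3 -320.2] 21.6
drip_dish 0.76 [211. 237.  19.  31.] ztop 11.4 mid [521.4 271.1  69.2] ext [ 70.7  45.1 125.3] circ [521.4 275.2] 40.8
```

>>> move_arm(
  plan=[
    {"x": 1,"y": -0.5,"z": 8,"rx": 0,"ry": 0,"rz": 0},
    {"x": 0,"y": 0,"z": 20,"rx": 0,"ry": 0,"rz": 0},
    {"x": 0,"y": 0,"z": 22,"rx": 0,"ry": 0,"rz": 0},
    {"x": 0,"y": 0,"z": 18,"rx": 0,"ry": 0,"rz": 0},
    {"x": 0,"y": 0,"z": 12,"rx": 0,"ry": 0,"rz": 0},
    {"x": 0,"y": 0,"z": 8,"rx": 0,"ry": 0,"rz": 0},
    {"x": 0,"y": 0,"z": 4,"rx": 0,"ry": 0,"rz": 0},
    {"x": 0,"y": 0,"z": 2,"rx": 0,"ry": 0,"rz": 0},
    {"x": 0,"y": 0,"z": 0,"rx": 0,"ry": 0,"rz": 0},
    {"x": 0,"y": 0,"z": 0,"rx": 0,"ry": 0,"rz": 0},
  ],
)

```text
time_s: 17.6
ee_pos: [510.2, 300.2, 45.9]
ee_rot: [179.9, -0.0, 89.8]
force: [-0.3, 0.5, -0.8]
gripper_width: 59.3
gripper_force: 30.0
```

>>> move_arm(
  plan=[
    {"x": 0,"y": 0,"z": 1,"rx": 0,"ry": 0,"rz": 0},
    {"x": 0,"y": 0,"z": 1,"rx": 0,"ry": 0,"rz": 0},
    {"x": 0,"y": 0,"z": 0,"rx": 0,"ry": 0,"rz": 0},
  ],
)

```text
time_s: 17.9
ee_pos: [509.7, 299.9, 43.3]
ee_rot: [-180.0, -0.0, 89.8]
force: [-0.4, -0.5, -1.7]
gripper_width: 59.7
gripper_force: 30.0
```

>>> move_arm(
  plan=[
    {"x": 0,"y": 0,"z": 0.6,"rx": 0,"ry": 0,"rz": 0},
    {"x": 0,"y": 0,"z": 0,"rx": 0,"ry": 0,"rz": 0},
  ],
)

```text
time_s: 18.1
ee_pos: [509.7, 299.9, 42.6]
ee_rot: [-180.0, -0.0, 89.8]
force: [0.0, 0.6, -2.1]
gripper_width: 59.8
gripper_force: 30.0
```

>>> move_arm(
  plan=[
    {"x": 0,"y": 0,"z": 0.5,"rx": 0,"ry": 0,"rz": 0},
    {"x": 0,"y": 0,"z": 0,"rx": 0,"ry": 0,"rz": 0},
  ],
)

```text
time_s: 18.3
ee_pos: [509.8, 300.0, 42.5]
ee_rot: [180.0, -0.0, 89.8]
force: [-0.4, -0.3, 2.3]
gripper_width: 59.7
gripper_force: 30.0
```

>>> move_arm(
  plan=[
    {"x": 0,"y": 0,"z": 0.3,"rx": 0,"ry": 0,"rz": 0},
    {"x": 0,"y": 0,"z": 0,"rx": 0,"ry": 0,"rz": 0},
  ],
)

```text
time_s: 18.5
ee_pos: [509.8, 300.0, 42.4]
ee_rot: [180.0, -0.0, 89.8]
force: [-1.4, 1.0, 5.2]
gripper_width: 59.8
gripper_force: 30.0
```

>>> move_arm(
  plan=[
    {"x": 0,"y": 0,"z": -0.4,"rx": 0,"ry": 0,"rz": 0},
    {"x": 0,"y": 0,"z": 0,"rx": 0,"ry": 0,"rz": 0},
    {"x": 0,"y": 0,"z": 0,"rx": 0,"ry": 0,"rz": 0},
    {"x": 0,"y": 0,"z": 0,"rx": 0,"ry": 0,"rz": 0},
    {"x": 0,"y": 0,"z": 0,"rx": 0,"ry": 0,"rz": 0},
  ],
  grip=1,
)

```text
time_s: 19.0
ee_pos: [509.8, 299.9, 42.1]
ee_rot: [-180.0, -0.0, 89.8]
force: [0.8, -0.3, 0.4]
gripper_width: 91.1
gripper_force: 0.0
```

```bash

python3 - <<'E'
from h import *
s=state(); print(s["time_s"],s["ee_pos"],s["ee_rot"],s["force"],s["torque"],s["gripper_width"])
f,C=look("wrist",["jam_jar","drip_dish"]); save(f,"w6.png")
f,C=look("scene",["jam_jar","drip_dish"])
E
```

```text
19.0 [509.77085426 299.94287519  42.11690629] [-1.79997537e+02 -1.03740206e-03  8.97714563e+01] [ 0.82603318 -0.32906045  0.41275558] [-1.45112977e-01  2.50740117e-02  1.34690462e-04] 91.14350053881488
jam_jar 0.71 [322. 332. 174. 212.] ztop 94.5 mid [510.9 304.6  92.5] ext [52.  53.1  5. ] circ [510.8 302.4] 30.3
drip_dish 0.68 [323. 249. 194. 146.] ztop 7.7 mid [509.8 316.3   5.7] ext [99.3 73.   5.9] circ [509.6 302.7] 52.0
jam_jar 0.69 [276. 200.  18.  38.] ztop 94.3 mid [508.  297.2  92.6] ext [50.2 61.4  6.3] circ [507.4 299.7] 33.9
```

View pics/w6.png

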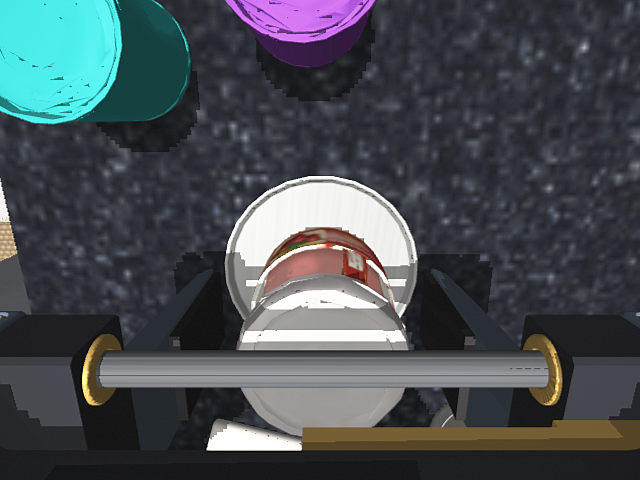

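>>> move_arm(
  plan=[
    {"x": 0,"y": 0,"z": -5,"rx": 0,"ry": 0,"rz": 0},
    {"x": 0,"y": 0,"z": -15,"rx": 0,"ry": 0,"rz": 0},
    {"x": 0,"y": 0,"z": -30,"rx": 0,"ry": 0,"rz": 0},
    {"x": 0,"y": 0,"z": -40,"rx": 0,"ry": 0,"rz": 0},
    {"x": 0,"y": 0,"z": -40,"rx": 0,"ry": 0,"rz": 0},
    {"x": -10,"y": -1,"z": -30,"rx": 0,"ry": 0,"rz": 0},
    {"x": -25,"y": -2,"z": -12,"rx": 0,"ry": 0,"rz": 0},
    {"x": -40,"y": -3,"z": 0,"rx": 0,"ry": 0,"rz": 0},
    {"x": -45,"y": -4,"z": 0,"rx": 0,"ry": 0,"rz": 0},
    {"x": -45,"y": -4,"z": 0,"rx": 0,"ry": 0,"rz": 0},
  ],
)

```text
time_s: 20.3
ee_pos: [494.7, 133.7, 214.8]
ee_rot: [179.9, -0.0, 89.8]
force: [0.2, -0.5, -0.3]
gripper_width: 91.0
gripper_force: 0.0
```

>>> move_arm(
  plan=[
    {"x": -45,"y": -4,"z": 0,"rx": 0,"ry": 0,"rz": 0},
    {"x": -45,"y": -4,"z": 0,"rx": 0,"ry": 0,"rz": 0},
    {"x": -45,"y": -4,"z": 0,"rx": 0,"ry": 0,"rz": 0},
    {"x": -45,"y": -4,"z": 0,"rx": 0,"ry": 0,"rz": 0},
    {"x": -45,"y": -4,"z": 0,"rx": 0,"ry": 0,"rz": 0},
    {"x": -45,"y": -4,"z": 0,"rx": 0,"ry": 0,"rz": 0},
    {"x": -45,"y": -3,"z": 0,"rx": 0,"ry": 0,"rz": 0},
    {"x": -45,"y": -3,"z": 0,"rx": 0,"ry": 0,"rz": 0},
    {"x": -40,"y": -3,"z": 0,"rx": 0,"ry": 0,"rz": 0},
    {"x": -35,"y": -2,"z": 0,"rx": 0,"ry": 0,"rz": 0},
  ],
)

```text
time_s: 21.3
ee_pos: [457.8, -302.0, 214.7]
ee_rot: [180.0, 0.0, 89.7]
force: [-0.3, 0.9, -0.1]
gripper_width: 91.2
gripper_force: 0.0
```

>>> move_arm(
  plan=[
    {"x": -20,"y": -1,"z": 0,"rx": 0,"ry": 0,"rz": 0},
    {"x": -10,"y": 0,"z": 0,"rx": 0,"ry": 0,"rz": 0},
    {"x": 0,"y": 0,"z": 0,"rx": 0,"ry": 0,"rz": 0},
    {"x": 0,"y": 0,"z": 0,"rx": 0,"ry": 0,"rz": 0},
  ],
)

```text
time_s: 21.7
ee_pos: [457.2, -328.9, 214.3]
ee_rot: [-180.0, -0.1, 89.8]
force: [-0.2, -0.0, 0.3]
gripper_width: 91.4
gripper_force: 0.0
```

```bash

python3 - <<'E'
from h import *
s=state(); print(s["time_s"],s["ee_pos"],s["ee_rot"],s["force"],s["qpos"])
f,C=look("wrist",["spice_jar","cork_mat","wood_mat"]); save(f,"w7.png")
f,C=look("scene",["spice_jar","cork_mat","wood_mat","jam_jar"])
f,C=look("top",["wood_mat","jam_jar"])
E
```

```text
21.7 [ 457.22226064 -328.92922356  214.288373  ] [-1.79995451e+02 -5.11288647e-02  8.97894244e+01] [-0.2470268  -0.02665356  0.32441989] [-3.69242505e+01  1.72591905e+01  9.11356499e+01  4.03194716e-02
  7.16393764e+01 -3.67263889e+01]
spice_jar 0.81 [325. 211.  64.  79.] ztop 112.9 mid [ 460.9 -316.3  111.3] ext [40.2 40.6  4.4] circ [ 460.9 -316.8] 22.0
spice_jar 0.75 [296. 344.  50. 103.] ztop 105.7 mid [ 435.4 -440.3  104. ] ext [26.6 43.   6.3] circ [ 435.3 -440.3] 22.2
cork_mat 0.8 [318. 186. 112. 105.] ztop 6.8 mid [ 454.9 -310.7    5.5] ext [98.3 88.8  3.6] circ [ 454.8 -316.1] 55.5
cork_mat 0.71 [327. 212.  65.  79.] ztop 112.9 mid [ 460.9 -316.4  111.3] ext [40.2 41.   4.4] circ [ 460.9 -316.8] 22.0
spice_jar 0.93 [392. 353.  30.  62.] ztop 107.1 mid [ 398.9 -510.6  105.3] ext [40.3 41.1  6.2] circ [ 399.8 -509.8] 23.1
spice_jar 0.92 [388. 326.  30.  57.] ztop 107.7 mid [ 434.4 -444.1  105.8] ext [41.  41.1  5.9] circ [ 434.8 -443.2] 23.6
cork_mat 0.86 [359. 318.  40.  24.] ztop 7.7 mid [ 440.3 -318.1    5.9] ext [73.6 98.6  5.6] circ [ 449.5 -317.5] 52.8
cork_mat 0.44 [323. 273.  54.  27.] ztop 9.7 mid [ 476.4 -100.1    7.8] ext [100.7 100.6   5.5] circ [476.5 -99. ] 67.5
wood_mat 0.62 [324. 272.  52.  23.] ztop 9.7 mid [ 476.4 -100.1    7.8] ext [ 99.6 100.7   5.5] circ [ 474.9 -100.6] 65.2
jam_jar 0.68 [274. 198.  19.  37.] ztop 94.1 mid [509.9 292.8  92.6] ext [53.9 52.5  6.6] circ [511.2 296.6] 30.7
wood_mat 0.88 [330. 252.  33.  34.] ztop 15.2 mid [476.7 -96.4  14.7] ext [99.3 94.4  8.9] circ [476.9 -98.3] 65.8
jam_jar 0.66 [200. 237.  22.  27.] ztop 100.0 mid [508.1 296.6  99.8] ext [53.7 52.5  9.4] circ [508.9 296.8] 29.2
```

View pics/w7.png

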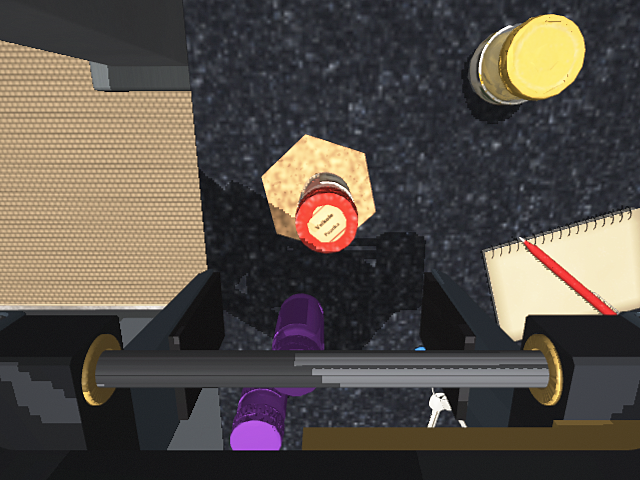

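>>> move_arm(
  plan=[
    {"x": 5,"y": 1.5,"z": 5,"rx": 0,"ry": 0,"rz": 0},
    {"x": 5.5,"y": 1.8,"z": 25,"rx": 0,"ry": 0,"rz": 0},
    {"x": 0,"y": 0,"z": 35,"rx": 0,"ry": 0,"rz": 0},
    {"x": 0,"y": 0,"z": 35,"rx": 0,"ry": 0,"rz": 0},
    {"x": 0,"y": 0,"z": 30,"rx": 0,"ry": 0,"rz": 0},
    {"x": 0,"y": 0,"z": 20,"rx": 0,"ry": 0,"rz": 0},
    {"x": 0,"y": 0,"z": 10,"rx": 0,"ry": 0,"rz": 0},
    {"x": 0,"y": 0,"z": 5,"rx": 0,"ry": 0,"rz": 0},
    {"x": 0,"y": 0,"z": 0,"rx": 0,"ry": 0,"rz": 0},
    {"x": 0,"y": 0,"z": 0,"rx": 0,"ry": 0,"rz": 0},
  ],
)

```text
time_s: 23.3
ee_pos: [461.3, -319.8, 50.2]
ee_rot: [179.9, 0.1, 89.8]
force: [0.0, -0.3, -0.1]
gripper_width: 91.1
gripper_force: 0.0
```

>>> move_arm(
  plan=[
    {"x": 0,"y": 0,"z": 0,"rx": 0,"ry": 0,"rz": 0},
    {"x": 0,"y": 0,"z": 0,"rx": 0,"ry": 0,"rz": 0},
    {"x": 0,"y": 0,"z": 0,"rx": 0,"ry": 0,"rz": 0},
    {"x": 0,"y": 0,"z": 0,"rx": 0,"ry": 0,"rz": 0},
    {"x": 0,"y": 0,"z": 0,"rx": 0,"ry": 0,"rz": 0},
    {"x": 0,"y": 0,"z": 0,"rx": 0,"ry": 0,"rz": 0},
    {"x": 0,"y": 0,"z": 0,"rx": 0,"ry": 0,"rz": 0},
    {"x": 0,"y": 0,"z": 0,"rx": 0,"ry": 0,"rz": 0},
    {"x": 0,"y": 0,"z": 0,"rx": 0,"ry": 0,"rz": 0},
  ],
  grip=0.35,
  squeeze=20,
)

```text
time_s: 24.2
ee_pos: [460.5, -319.4, 49.2]
ee_rot: [-180.0, -0.0, 89.8]
force: [0.2, -0.2, 1.0]
gripper_width: 44.0
gripper_force: 20.0
```

>>> move_arm(
  plan=[
    {"x": 0,"y": 0,"z": -3,"rx": 0,"ry": 0,"rz": 0},
    {"x": 0,"y": 0,"z": -7,"rx": 0,"ry": 0,"rz": 0},
    {"x": 0,"y": 0,"z": -15,"rx": 0,"ry": 0,"rz": 0},
    {"x": 0,"y": 0,"z": -15,"rx": 0,"ry": 0,"rz": 0},
    {"x": 0,"y": 0,"z": -10,"rx": 0,"ry": 0,"rz": 0},
    {"x": 0,"y": 0,"z": 0,"rx": 0,"ry": 0,"rz": 0},
  ],
)

```text
time_s: 24.8
ee_pos: [461.5, -320.0, 100.9]
ee_rot: [179.8, 0.1, 89.8]
force: [-0.1, 0.0, -0.7]
gripper_width: 44.4
gripper_force: 20.0
```

```bash

python3 - <<'E'
from h import *
s=state(); print(s["time_s"],s["ee_pos"],s["ee_rot"],s["force"],s["gripper_width"])
f,C=look("wrist",["spice_jar","cork_mat"])
f,C=look("scene",["spice_jar","cork_mat"]); cv2.imwrite("pics/s8.png",cv2.resize(f["img"][200:360,260:480,::-1],None,fx=3,fy=3))
E
```

```text
24.8 [ 461.50604319 -319.99457896  100.9404979 ] [1.79829842e+02 1.15190211e-01 8.97730328e+01] [-0.09562365  0.00223196 -0.71906189] 44.39024557238104
spice_jar 0.67 [320. 330. 141. 194.] ztop 164.2 mid [ 461.8 -313.8  162.2] ext [39.4 35.9  5.3] circ [ 461.9 -317. ] 22.2
spice_jar 0.49 [259. 421.  20.  14.] ztop 204.7 mid [ 450.1 -295.   204.8] ext [3.  1.1 1.3] circ [ 450.1 -295. ] 1.6
cork_mat 0.68 [310. 217. 158. 128.] ztop 6.7 mid [ 454.9 -303.2    5.5] ext [97.5 73.9  3.3] circ [ 454.8 -315.9] 55.5
cork_mat 0.59 [582.  58. 117. 114.] ztop 85.2 mid [ 590.9 -213.2   83.3] ext [17.7 40.4  6. ] circ [ 595.8 -213.1] 22.8
spice_jar 0.83 [367. 272.  21.  55.] ztop 161.8 mid [ 459.6 -325.8  160.1] ext [36.  32.9  6.4] circ [ 460.6 -321.5] 21.1
spice_jar 0.69 [387. 328.  28.  56.] ztop 107.5 mid [ 427.3 -459.   105.7] ext [54.6 66.3  5.6] circ [ 417.6 -465.7] 48.2
cork_mat 0.88 [358. 319.  38.  31.] ztop 7.7 mid [ 449.7 -318.6    5.9] ext [91.3 97.9  5.5] circ [ 451.5 -319.4] 56.4
```

View pics/s8.png

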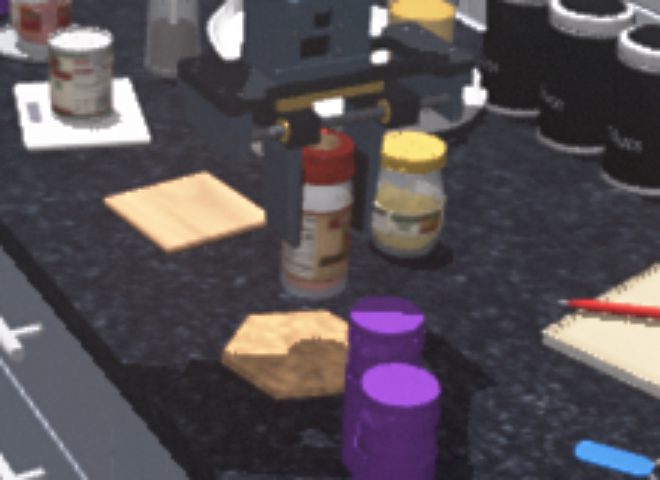

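>>> move_arm(
  plan=[
    {"x": 10,"y": 0.5,"z": 0,"rx": 0,"ry": 0,"rz": 0},
    {"x": 20,"y": 1,"z": 0,"rx": 0,"ry": 0,"rz": 0},
    {"x": 30,"y": 2,"z": 0,"rx": 0,"ry": 0,"rz": 0},
    {"x": 30,"y": 2,"z": 0,"rx": 0,"ry": 0,"rz": 0},
    {"x": 30,"y": 2,"z": 0,"rx": 0,"ry": 0,"rz": 0},
    {"x": 30,"y": 2,"z": 0,"rx": 0,"ry": 0,"rz": 0},
    {"x": 30,"y": 2,"z": 0,"rx": 0,"ry": 0,"rz": 0},
    {"x": 25,"y": 2,"z": 0,"rx": 0,"ry": 0,"rz": 0},
    {"x": 12,"y": 1,"z": 0,"rx": 0,"ry": 0,"rz": 0},
    {"x": 5.5,"y": 1,"z": 0,"rx": 0,"ry": 0,"rz": 0},
  ],
)

```text
time_s: 26.1
ee_pos: [476.8, -95.8, 99.1]
ee_rot: [-180.0, -0.0, 89.9]
force: [-0.9, -0.4, -1.8]
gripper_width: 44.4
gripper_force: 20.0
```

>>> move_arm(
  plan=[
    {"x": 0,"y": 0,"z": 0,"rx": 0,"ry": 0,"rz": 0},
    {"x": 0,"y": 0,"z": 0,"rx": 0,"ry": 0,"rz": 0},
    {"x": 0,"y": 0,"z": 0,"rx": 0,"ry": 0,"rz": 0},
  ],
)

```text
time_s: 26.4
ee_pos: [477.0, -97.8, 99.2]
ee_rot: [-180.0, 0.0, 89.7]
force: [-0.3, 0.3, -1.6]
gripper_width: 44.4
gripper_force: 20.0
```

```bash

python3 - <<'E'
from h import *
s=state(); print(s["time_s"],s["ee_pos"],s["ee_rot"],s["force"],s["gripper_width"])
f,C=look("wrist",["spice_jar","wood_mat"])
f,C=look("scene",["spice_jar","wood_mat"])
f,C=look("top",["cork_mat"])
E
```

```text
26.4 [476.95967054 -97.77314176  99.17760058] [-1.79999205e+02  7.95221384e-03  8.97046172e+01] [-0.34843092  0.34685434 -1.59918259] 44.40544265177962
spice_jar 0.81 [322. 328. 135. 194.] ztop 162.5 mid [477.4 -91.6 160.5] ext [39.2 36.   5.3] circ [477.6 -94.6] 22.5
wood_mat 0.58 [318. 218. 160. 125.] ztop 8.6 mid [477.  -80.1   7. ] ext [100.   74.    4.2] circ [477.  -86.9] 63.8
spice_jar 0.77 [324. 230.  18.  49.] ztop 161.9 mid [ 476.  -102.1  160.7] ext [37.2 36.9  7.3] circ [ 477.6 -100.1] 23.0
spice_jar 0.6 [390. 353.  32.  58.] ztop 107.1 mid [ 399.7 -510.5  105.7] ext [41.  41.1  5.5] circ [ 398.6 -509.2] 24.0
wood_mat 0.7 [322. 271.  51.  25.] ztop 9.8 mid [ 476.4 -100.5    7.8] ext [100.4  99.5   5.7] circ [478.1 -99.4] 66.7
cork_mat 0.67 [400. 261.  29.  32.] ztop 14.1 mid [ 455.2 -318.9   13.5] ext [94.4 90.8  8.7] circ [ 453.7 -318.8] 52.6
```

>>> move_arm(
  plan=[
    {"x": 0,"y": 0,"z": 8,"rx": 0,"ry": 0,"rz": 0},
    {"x": 0,"y": 0,"z": 12,"rx": 0,"ry": 0,"rz": 0},
    {"x": 0,"y": 0,"z": 12,"rx": 0,"ry": 0,"rz": 0},
    {"x": 0,"y": 0,"z": 7,"rx": 0,"ry": 0,"rz": 0},
    {"x": 0,"y": 0,"z": 4,"rx": 0,"ry": 0,"rz": 0},
    {"x": 0,"y": 0,"z": 2,"rx": 0,"ry": 0,"rz": 0},
    {"x": 0,"y": 0,"z": 0,"rx": 0,"ry": 0,"rz": 0},
    {"x": 0,"y": 0,"z": 0,"rx": 0,"ry": 0,"rz": 0},
  ],
)

```text
time_s: 27.6
ee_pos: [477.3, -97.0, 54.6]
ee_rot: [180.0, 0.0, 89.8]
force: [0.1, 0.2, -1.2]
gripper_width: 44.1
gripper_force: 20.0
```

>>> move_arm(
  plan=[
    {"x": 0,"y": 0,"z": 1,"rx": 0,"ry": 0,"rz": 0},
    {"x": 0,"y": 0,"z": 0.7,"rx": 0,"ry": 0,"rz": 0},
    {"x": 0,"y": 0,"z": 0,"rx": 0,"ry": 0,"rz": 0},
  ],
)

```text
time_s: 27.9
ee_pos: [476.9, -96.9, 52.6]
ee_rot: [180.0, -0.0, 89.8]
force: [1.1, -0.4, -0.6]
gripper_width: 44.2
gripper_force: 20.0
```

>>> move_arm(
  plan=[
    {"x": 0,"y": 0,"z": 0.6,"rx": 0,"ry": 0,"rz": 0},
    {"x": 0,"y": 0,"z": 0,"rx": 0,"ry": 0,"rz": 0},
  ],
)

```text
time_s: 28.1
ee_pos: [476.9, -96.9, 51.9]
ee_rot: [-180.0, -0.0, 89.8]
force: [1.2, 0.2, -0.1]
gripper_width: 44.1
gripper_force: 20.0
```

>>> move_arm(
  plan=[
    {"x": 0,"y": 0,"z": 0.5,"rx": 0,"ry": 0,"rz": 0},
    {"x": 0,"y": 0,"z": 0,"rx": 0,"ry": 0,"rz": 0},
  ],
)

```text
time_s: 28.3
ee_pos: [476.9, -96.9, 51.4]
ee_rot: [-180.0, -0.0, 89.8]
force: [0.3, -0.3, -0.6]
gripper_width: 44.4
gripper_force: 20.0
```

>>> move_arm(
  plan=[
    {"x": 0,"y": 0,"z": 0.5,"rx": 0,"ry": 0,"rz": 0},
    {"x": 0,"y": 0,"z": 0,"rx": 0,"ry": 0,"rz": 0},
  ],
)

```text
time_s: 28.5
ee_pos: [477.0, -96.9, 51.2]
ee_rot: [180.0, -0.0, 89.8]
force: [-0.0, -0.3, 2.2]
gripper_width: 44.3
gripper_force: 20.0
```

>>> move_arm(
  plan=[
    {"x": 0,"y": 0,"z": 0,"rx": 0,"ry": 0,"rz": 0},
    {"x": 0,"y": 0,"z": 0,"rx": 0,"ry": 0,"rz": 0},
    {"x": 0,"y": 0,"z": 0,"rx": 0,"ry": 0,"rz": 0},
    {"x": 0,"y": 0,"z": 0,"rx": 0,"ry": 0,"rz": 0},
    {"x": 0,"y": 0,"z": 0,"rx": 0,"ry": 0,"rz": 0},
    {"x": 0,"y": 0,"z": 0,"rx": 0,"ry": 0,"rz": 0},
    {"x": 0,"y": 0,"z": -8,"rx": 0,"ry": 0,"rz": 0},
    {"x": 0,"y": 0,"z": -25,"rx": 0,"ry": 0,"rz": 0},
    {"x": 0,"y": 0,"z": -40,"rx": 0,"ry": 0,"rz": 0},
    {"x": 0,"y": 0,"z": -40,"rx": 0,"ry": 0,"rz": 0},
  ],
  grip=1,
)

```text
time_s: 29.5
ee_pos: [476.5, -96.8, 165.4]
ee_rot: [-180.0, -0.0, 89.8]
force: [1.4, 0.1, -0.1]
gripper_width: 91.0
gripper_force: 0.0
```

>>> move_arm(
  plan=[
    {"x": 0,"y": 0,"z": -35,"rx": 0,"ry": 0,"rz": 0},
    {"x": 15,"y": 0,"z": -15,"rx": 0,"ry": 0,"rz": 0},
    {"x": 30,"y": 0,"z": 0,"rx": 0,"ry": 0,"rz": 0},
    {"x": 40,"y": -1,"z": 0,"rx": 0,"ry": 0,"rz": 0},
    {"x": 40,"y": -1,"z": 0,"rx": 0,"ry": 0,"rz": 0},
    {"x": 40,"y": -1,"z": 0,"rx": 0,"ry": 0,"rz": 0},
    {"x": 20,"y": 0,"z": 0,"rx": 0,"ry": 0,"rz": 0},
    {"x": 8,"y": 0,"z": 0,"rx": 0,"ry": 0,"rz": 0},
    {"x": 0,"y": 0,"z": 0,"rx": 0,"ry": 0,"rz": 0},
    {"x": 0,"y": 0,"z": 0,"rx": 0,"ry": 0,"rz": 0},
  ],
)

```text
time_s: 30.5
ee_pos: [474.7, 95.3, 214.1]
ee_rot: [180.0, 0.0, 89.7]
force: [0.3, 0.4, 0.5]
gripper_width: 91.1
gripper_force: 0.0
```

```bash

python3 - <<'E'
from h import *
s=state(); print(s["time_s"],s["ee_pos"],s["ee_rot"],s["force"],s["gripper_width"])
f,C=look("wrist",["tin","jam_jar","drip_dish"]); save(f,"w9.png")
f,C=look("scene",["spice_jar","tin"])
f,C=look("top",["spice_jar","wood_mat"])
E
```

```text
30.5 [474.72975893  95.25918244 214.11061368] [1.79990988e+02 3.13582928e-02 8.97493492e+01] [0.34302446 0.43071825 0.53032067] 91.11614129356325
tin 0.79 [322. 195.  72.  84.] ztop 79.3 mid [474.6 116.4  77.5] ext [52.6 53.1  5.5] circ [474.7 116.2] 28.3
jam_jar 0.4 [326. 173. 154. 176.] ztop 8.8 mid [476.3 122.6   7.4] ext [127.9 148.1   3.9] circ [476.9 124.5] 78.4
drip_dish 0.75 [364.  13.  93.  25.] ztop 7.9 mid [509.6 260.5   5.8] ext [69.5 17.1  5.7] circ [510.1 267.9] 37.7
spice_jar 0.81 [388. 326.  29.  53.] ztop 107.7 mid [ 433.5 -451.9  105.9] ext [39.8 53.2  5.9] circ [ 419.1 -465.1] 46.4
spice_jar 0.76 [324. 250.  19.  47.] ztop 114.2 mid [475.3 -97.9 112.7] ext [40.1 41.1  6.7] circ [476.3 -97.1] 24.7
tin 0.82 [287. 227.  20.  32.] ztop 78.4 mid [472.6 114.4  77.6] ext [53.7 57.2  7.9] circ [471.9 113.6] 31.9
tin 0.72 [232. 197.  21.  24.] ztop 70.3 mid [419.2 403.2  69. ] ext [51.7 64.6  7.2] circ [419.9 403.1] 33.8
spice_jar 0.84 [445. 266.  22.  13.] ztop 112.5 mid [ 433.4 -444.7  111.7] ext [33.8 38.7  8.2] circ [ 432.7 -443.7] 20.8
spice_jar 0.74 [332. 254.  34.  35.] ztop 16.2 mid [476.6 -99.6  16.3] ext [ 95.1 100.2  10.2] circ [474.7 -99.3] 65.2
wood_mat 0.71 [331. 251.  34.  38.] ztop 16.2 mid [476.8 -99.6  16.3] ext [ 95.  100.2  10.2] circ [ 475.9 -100.3] 65.2
```

View pics/w9.png

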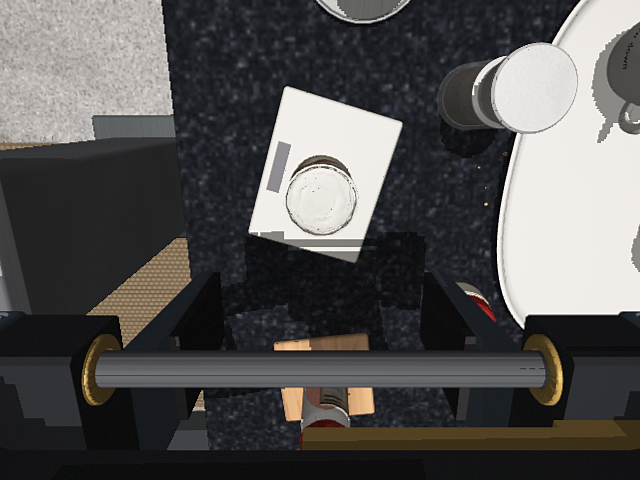

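>>> move_arm(
  plan=[
    {"x": 10,"y": 0,"z": 5,"rx": 0,"ry": 0,"rz": 0},
    {"x": 10.5,"y": 0,"z": 25,"rx": 0,"ry": 0,"rz": 0},
    {"x": 0,"y": 0,"z": 35,"rx": 0,"ry": 0,"rz": 0},
    {"x": 0,"y": 0,"z": 35,"rx": 0,"ry": 0,"rz": 0},
    {"x": 0,"y": 0,"z": 30,"rx": 0,"ry": 0,"rz": 0},
    {"x": 0,"y": 0,"z": 25,"rx": 0,"ry": 0,"rz": 0},
    {"x": 0,"y": 0,"z": 16,"rx": 0,"ry": 0,"rz": 0},
    {"x": 0,"y": 0,"z": 8,"rx": 0,"ry": 0,"rz": 0},
    {"x": 0,"y": 0,"z": 0,"rx": 0,"ry": 0,"rz": 0},
    {"x": 0,"y": 0,"z": 0,"rx": 0,"ry": 0,"rz": 0},
  ],
)

```text
time_s: 32.0
ee_pos: [475.4, 117.0, 35.4]
ee_rot: [179.9, -0.0, 89.8]
force: [0.8, -0.5, 0.8]
gripper_width: 91.3
gripper_force: 0.0
```

>>> move_arm(
  plan=[
    {"x": 0,"y": 0,"z": 0,"rx": 0,"ry": 0,"rz": 0},
    {"x": 0,"y": 0,"z": 0,"rx": 0,"ry": 0,"rz": 0},
    {"x": 0,"y": 0,"z": 0,"rx": 0,"ry": 0,"rz": 0},
    {"x": 0,"y": 0,"z": 0,"rx": 0,"ry": 0,"rz": 0},
    {"x": 0,"y": 0,"z": 0,"rx": 0,"ry": 0,"rz": 0},
    {"x": 0,"y": 0,"z": 0,"rx": 0,"ry": 0,"rz": 0},
    {"x": 0,"y": 0,"z": 0,"rx": 0,"ry": 0,"rz": 0},
    {"x": 0,"y": 0,"z": 0,"rx": 0,"ry": 0,"rz": 0},
  ],
  grip=0.5,
  squeeze=25,
)

```text
time_s: 32.8
ee_pos: [474.7, 116.6, 35.2]
ee_rot: [-180.0, -0.0, 89.8]
force: [-2.2, -0.5, 4.4]
gripper_width: 56.9
gripper_force: 25.0
```

>>> move_arm(
  plan=[
    {"x": 0,"y": 0,"z": -3,"rx": 0,"ry": 0,"rz": 0},
    {"x": 0,"y": 0,"z": -10,"rx": 0,"ry": 0,"rz": 0},
    {"x": 0,"y": 0,"z": -17,"rx": 0,"ry": 0,"rz": 0},
    {"x": 0,"y": 0,"z": 0,"rx": 0,"ry": 0,"rz": 0},
  ],
)

```text
time_s: 33.2
ee_pos: [476.6, 117.0, 66.9]
ee_rot: [179.7, -0.1, 89.8]
force: [2.0, -0.0, -1.4]
gripper_width: 56.7
gripper_force: 25.0
```

>>> move_arm(
  plan=[
    {"x": 0,"y": 0,"z": -20,"rx": 0,"ry": 0,"rz": 0},
    {"x": 0,"y": 0,"z": -30,"rx": 0,"ry": 0,"rz": 0},
    {"x": 0,"y": 0,"z": -30,"rx": 0,"ry": 0,"rz": 0},
    {"x": 0,"y": 0,"z": -20,"rx": 0,"ry": 0,"rz": 0},
    {"x": -8,"y": 0,"z": -10,"rx": 0,"ry": 0,"rz": 0},
    {"x": -20,"y": -1,"z": 0,"rx": 0,"ry": 0,"rz": 0},
    {"x": -30,"y": -1.5,"z": 0,"rx": 0,"ry": 0,"rz": 0},
    {"x": -35,"y": -2,"z": 0,"rx": 0,"ry": 0,"rz": 0},
    {"x": -35,"y": -2,"z": 0,"rx": 0,"ry": 0,"rz": 0},
    {"x": -35,"y": -2,"z": 0,"rx": 0,"ry": 0,"rz": 0},
  ],
)

```text
time_s: 34.2
ee_pos: [464.6, -48.0, 173.9]
ee_rot: [-179.9, -0.0, 89.8]
force: [0.6, 0.1, -2.8]
gripper_width: 56.8
gripper_force: 25.0
```

>>> move_arm(
  plan=[
    {"x": -35,"y": -2,"z": 0,"rx": 0,"ry": 0,"rz": 0},
    {"x": -35,"y": -2,"z": 0,"rx": 0,"ry": 0,"rz": 0},
    {"x": -35,"y": -2,"z": 0,"rx": 0,"ry": 0,"rz": 0},
    {"x": -35,"y": -2,"z": 0,"rx": 0,"ry": 0,"rz": 0},
    {"x": -35,"y": -1,"z": 0,"rx": 0,"ry": 0,"rz": 0},
    {"x": -35,"y": -1,"z": 0,"rx": 0,"ry": 0,"rz": 0},
    {"x": -30,"y": -1,"z": 0,"rx": 0,"ry": 0,"rz": 0},
    {"x": -20,"y": -1,"z": 0,"rx": 0,"ry": 0,"rz": 0},
    {"x": -10,"y": 0,"z": 0,"rx": 0,"ry": 0,"rz": 0},
    {"x": 0,"y": 0,"z": 0,"rx": 0,"ry": 0,"rz": 0},
  ],
)

```text
time_s: 35.2
ee_pos: [451.9, -317.1, 173.9]
ee_rot: [-179.9, -0.1, 89.7]
force: [-0.1, 0.8, -2.0]
gripper_width: 56.9
gripper_force: 25.0
```

```bash

python3 - <<'E'
from h import *
s=state(); print(s["time_s"],s["ee_pos"],s["ee_rot"],s["force"],s["gripper_width"])
f,C=look("wrist",["tin","cork_mat"])
f,C=look("scene",["spice_jar","tin","cork_mat"])
E
```

```text
35.2 [ 451.92029267 -317.12178935  173.89361518] [-1.79922424e+02 -5.96708308e-02  8.96717062e+01] [-0.08487513  0.77044661 -2.01248006] 56.910389972709474
tin 0.6 [323. 330. 156. 197.] ztop 218.0 mid [ 452.7 -317.3  216.2] ext [49.8 54.8  5.3] circ [ 451.9 -314.8] 31.7
cork_mat 0.88 [324. 201. 124. 100.] ztop 6.7 mid [ 455.  -304.3    5.5] ext [96.4 75.6  3.5] circ [ 455.4 -314.8] 54.5
spice_jar 0.75 [324. 250.  21.  47.] ztop 114.3 mid [475.1 -98.9 112.7] ext [39.1 41.4  6.5] circ [477.7 -98.7] 22.9
spice_jar 0.71 [275. 199.  22.  38.] ztop 93.8 mid [509.6 295.8  92.5] ext [56.2 62.6  6.7] circ [512.1 295.6] 32.9
tin 0.9 [257. 192.  19.  27.] ztop 70.6 mid [502.9 431.7  69.5] ext [51.9 62.5  7.6] circ [501.2 431.5] 32.4
tin 0.63 [366. 239.  30.  45.] ztop 218.0 mid [ 453.6 -318.6  216.5] ext [51.5 56.2  6.8] circ [ 453.8 -320.4] 30.7
cork_mat 0.9 [358. 317.  39.  30.] ztop 7.8 mid [ 449.5 -318.4    5.9] ext [90.6 96.6  5.3] circ [ 450.3 -315.7] 55.3
```

>>> move_arm(
  plan=[
    {"x": 0,"y": 2.3,"z": 10,"rx": 0,"ry": 0,"rz": 0},
    {"x": 0.5,"y": 0,"z": 25,"rx": 0,"ry": 0,"rz": 0},
    {"x": 0,"y": 0,"z": 28,"rx": 0,"ry": 0,"rz": 0},
    {"x": 0,"y": 0,"z": 28,"rx": 0,"ry": 0,"rz": 0},
    {"x": 0,"y": 0,"z": 20,"rx": 0,"ry": 0,"rz": 0},
    {"x": 0,"y": 0,"z": 13,"rx": 0,"ry": 0,"rz": 0},
    {"x": 0,"y": 0,"z": 8,"rx": 0,"ry": 0,"rz": 0},
    {"x": 0,"y": 0,"z": 4,"rx": 0,"ry": 0,"rz": 0},
    {"x": 0,"y": 0,"z": 1,"rx": 0,"ry": 0,"rz": 0},
    {"x": 0,"y": 0,"z": 0,"rx": 0,"ry": 0,"rz": 0},
  ],
)

```text
time_s: 36.55
ee_pos: [455.4, -316.1, 38.5]
ee_rot: [179.9, 0.0, 89.8]
force: [-0.5, -0.3, -2.2]
gripper_width: 56.6
gripper_force: 25.0
```

>>> move_arm(
  plan=[
    {"x": 0,"y": 0,"z": 0,"rx": 0,"ry": 0,"rz": 0},
    {"x": 0,"y": 0,"z": 0.5,"rx": 0,"ry": 0,"rz": 0},
    {"x": 0,"y": 0,"z": 0,"rx": 0,"ry": 0,"rz": 0},
  ],
)

```text
time_s: 36.85
ee_pos: [455.0, -315.9, 37.8]
ee_rot: [180.0, 0.0, 89.8]
force: [0.1, 0.5, -1.5]
gripper_width: 57.1
gripper_force: 25.0
```

>>> move_arm(
  plan=[
    {"x": 0,"y": 0,"z": 1.5,"rx": 0,"ry": 0,"rz": 0},
    {"x": 0,"y": 0,"z": 1,"rx": 0,"ry": 0,"rz": 0},
    {"x": 0,"y": 0,"z": 0.8,"rx": 0,"ry": 0,"rz": 0},
    {"x": 0,"y": 0,"z": 0,"rx": 0,"ry": 0,"rz": 0},
    {"x": 0,"y": 0,"z": 0,"rx": 0,"ry": 0,"rz": 0},
  ],
)

```text
time_s: 37.35
ee_pos: [454.9, -315.8, 34.0]
ee_rot: [-180.0, -0.0, 89.8]
force: [-0.0, -0.2, -0.9]
gripper_width: 56.9
gripper_force: 25.0
```

>>> move_arm(
  plan=[
    {"x": 0,"y": 0,"z": 0.6,"rx": 0,"ry": 0,"rz": 0},
    {"x": 0,"y": 0,"z": 0,"rx": 0,"ry": 0,"rz": 0},
  ],
)

```text
time_s: 37.55
ee_pos: [454.9, -315.8, 33.4]
ee_rot: [-180.0, -0.0, 89.8]
force: [0.8, -1.2, -1.8]
gripper_width: 56.7
gripper_force: 25.0
```

>>> move_arm(
  plan=[
    {"x": 0,"y": 0,"z": 0.5,"rx": 0,"ry": 0,"rz": 0},
    {"x": 0,"y": 0,"z": 0,"rx": 0,"ry": 0,"rz": 0},
  ],
)

```text
time_s: 37.75
ee_pos: [454.9, -315.9, 33.2]
ee_rot: [180.0, 0.0, 89.8]
force: [-0.7, 0.9, -0.5]
gripper_width: 56.9
gripper_force: 25.0
```

>>> move_arm(
  plan=[
    {"x": 0,"y": 0,"z": 0.3,"rx": 0,"ry": 0,"rz": 0},
    {"x": 0,"y": 0,"z": 0,"rx": 0,"ry": 0,"rz": 0},
  ],
)

```text
time_s: 37.95
ee_pos: [454.9, -315.8, 33.2]
ee_rot: [180.0, 0.0, 89.8]
force: [-0.9, -0.2, 4.0]
gripper_width: 57.3
gripper_force: 25.0
```

>>> move_arm(
  plan=[
    {"x": 0,"y": 0,"z": 0,"rx": 0,"ry": 0,"rz": 0},
    {"x": 0,"y": 0,"z": 0,"rx": 0,"ry": 0,"rz": 0},
    {"x": 0,"y": 0,"z": 0,"rx": 0,"ry": 0,"rz": 0},
    {"x": 0,"y": 0,"z": 0,"rx": 0,"ry": 0,"rz": 0},
    {"x": 0,"y": 0,"z": 0,"rx": 0,"ry": 0,"rz": 0},
    {"x": 0,"y": 0,"z": -10,"rx": 0,"ry": 0,"rz": 0},
    {"x": 0,"y": 0,"z": -25,"rx": 0,"ry": 0,"rz": 0},
    {"x": 0,"y": 0,"z": -40,"rx": 0,"ry": 0,"rz": 0},
    {"x": 0,"y": 0,"z": -40,"rx": 0,"ry": 0,"rz": 0},
    {"x": 0,"y": 0,"z": -40,"rx": 0,"ry": 0,"rz": 0},
  ],
  grip=1,
)

```text
time_s: 38.95
ee_pos: [454.7, -315.7, 190.1]
ee_rot: [180.0, 0.0, 89.8]
force: [0.1, -0.1, 0.6]
gripper_width: 91.4
gripper_force: 0.0
```

>>> move_arm(
  plan=[
    {"x": -10,"y": 0,"z": -20,"rx": 0,"ry": 0,"rz": 0},
    {"x": -10,"y": 0,"z": -5,"rx": 0,"ry": 0,"rz": 0},
    {"x": 0,"y": 0,"z": 0,"rx": 0,"ry": 0,"rz": 0},
    {"x": 0,"y": 0,"z": 0,"rx": 0,"ry": 0,"rz": 0},
  ],
)

```text
time_s: 39.35
ee_pos: [454.0, -335.4, 211.1]
ee_rot: [-179.9, -0.1, 89.7]
force: [0.8, 0.4, -0.2]
gripper_width: 91.4
gripper_force: 0.0
```

```bash

python3 - <<'E'
from h import *
s=state(); print(s["time_s"],s["ee_pos"],s["ee_rot"],s["force"],s["gripper_width"])
f,C=look("wrist",["tin","cork_mat","wood_mat"])
print("scene");f,C=look("scene",["tin","cork_mat","spice_jar","wood_mat","jam_jar","drip_dish","pepper","mustard_jar","timer"]); save(f,"s10.png")
print("top");f,C=look("top",["spice_jar","wood_mat","jam_jar","drip_dish","tin"])
E
```

```text
39.35 [ 453.95048225 -335.38135857  211.13030656] [-1.79860562e+02 -1.30487123e-01  8.97325741e+01] [ 0.83265362  0.42212219 -0.15276045] 91.39584380685702
tin 0.74 [325. 198.  75.  84.] ztop 77.3 mid [ 455.4 -316.5   75.5] ext [53.2 53.1  5.4] circ [ 455.6 -316.3] 28.7
scene
tin 0.84 [256. 193.  19.  28.] ztop 70.7 mid [503.8 379.9  76.3] ext [ 53.2 159.7  20.9] circ [507.3 429.2] 33.0
tin 0.79 [232. 198.  24.  27.] ztop 70.1 mid [420.2 407.5  69. ] ext [53.4 64.8  7.4] circ [422.6 407.7] 34.9
cork_mat 0.8 [356. 320.  41.  27.] ztop 7.8 mid [ 436.5 -318.5    5.8] ext [ 64.9 100.9   5.6] circ [ 446.5 -319.7] 50.9
spice_jar 0.88 [393. 353.  30.  60.] ztop 107.2 mid [ 398.9 -510.9  105.4] ext [40.5 40.4  5.8] circ [ 398.6 -510.8] 22.4
spice_jar 0.83 [387. 327.  30.  60.] ztop 107.5 mid [ 434.3 -444.6  105.9] ext [41.6 42.4  5.3] circ [ 417.8 -463.7] 49.4
wood_mat 0.9 [323. 274.  52.  22.] ztop 9.6 mid [ 476.  -102.3    7.6] ext [101.8  96.1   5.5] circ [476.6 -98.3] 67.9
jam_jar 0.93 [275. 200.  16.  35.] ztop 94.3 mid [509.5 297.4  92.8] ext [52.9 58.5  6.4] circ [510.6 297.3] 32.1
dr
[... 829 characters left out ...]
 62.8
wood_mat 0.48 [369. 207.  21.  23.] ztop 92.5 mid [ 604.6 -212.3   91.8] ext [46.1 48.8  8.4] circ [ 606.4 -211.7] 26.8
jam_jar 0.85 [202. 236.  21.  24.] ztop 100.1 mid [509.2 296.7  99. ] ext [55.5 52.8  7.7] circ [509.5 296. ] 29.5
drip_dish 0.74 [370. 208.  19.  24.] ztop 92.8 mid [ 604.6 -212.1   91.9] ext [46.1 48.8  8.2] circ [ 605.3 -210.9] 26.4
drip_dish 0.61 [204. 239.  34.  38.] ztop 11.6 mid [508.1 301.8  47.6] ext [100.7  93.3  81.7] circ [507.5 298.8] 50.9
tin 0.89 [167. 265.  24.  17.] ztop 75.5 mid [418.  401.5  74.5] ext [50.6 50.   8. ] circ [418.9 401.9] 26.6
tin 0.66 [161. 236.  26.  19.] ztop 74.5 mid [503.2 428.2  74.5] ext [54.2 54.2  9.5] circ [503.1 428. ] 28.5
```

View pics/s10.png

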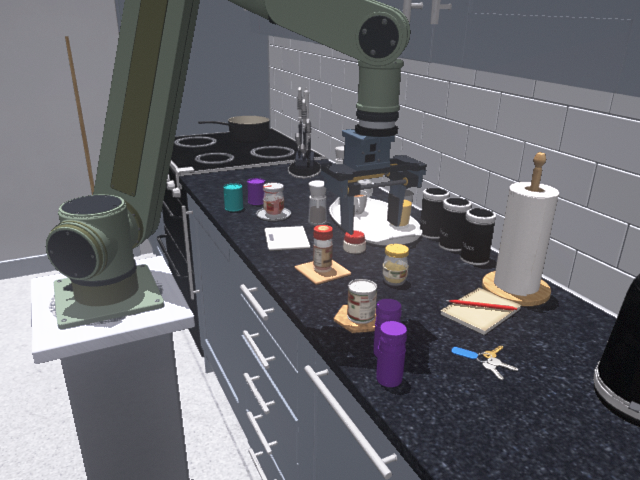

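The scene picture shows the jam jar in the dish at (273,203), the spice jar on the wood at (323,255) and the tin on the cork at (362,303). All three stand upright and centred, the bystanders are in place, and the gripper is clear.

```bash
python3 -c "
from workcell import job_done; print(job_done())"
```

```text
the job is handed in; nothing more can be done
None
```

The job is handed in at about 39 s on the robot's clock: the jam jar is in the steel dish, the spice jar on the wooden mat and the tin on the cork mat (via the board), all upright and, by the cameras, within a few mm of centre, with the bystanders left where they stood.

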